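Back the dough roller's gap wheel off by one notch

TASK

The gap wheel on top of the bench dough roller has been set one notch too tight. With a fingertip, lift the ratchet pawl out of the wheel and tip it over until it stays up by itself, then push the wheel backward (anticlockwise seen from above) by exactly one notch, and tip the pawl down again so that it drops fully into that next notch. Everything is done by pushing with the fingertips; leave the things standing around where they are.

Things in the scene. Friction and masses are not known exactly. Their poses are not given: they have to be found in the camera images.
- machine: Bench dough roller, fixed: white housing, x -105 to +95, y -200 to +200 mm in its frame, flat deck 120 mm above the counter; two rollers and a steel chute (to x = +280 mm) on its +x side, all lower than the deck. Origin: on the counter under the wheel's axis; x points away from the robot at yaw 0, z up. The pawl stands at its -y end. Heights 'over deck' below count from this deck.
- wheel (a joint): Ratchet wheel's angle about its upright axis, rad. Positive = anticlockwise from above = backward; -0.03 to 0 at the start. One notch is 30 degrees (0.5236), so it belongs at about 0.52 afterwards. Stiff (0.06 N m, 1.5 N at a post), stays where left. Pawl in: blocked backward 0.015 rad past the notch; pushed forward, the ramps lift the pawl and it clicks on.
- hub (a point): On the wheel's axis, at the upper face of its dark disc (160 mm across), 14 mm over deck. A hub 36 mm across rises here to 44 mm over deck.
- post (a point): Top centre, 54 mm over deck, of the post opposite the pawl (machine x 0, y +42 mm at wheel angle 0); moves with the wheel. Three alike black upright posts, 14 mm thick, stand on the disc 42 mm from the axis, 120 degrees apart, to push the wheel by.
- tooth (a point): Top of the tooth wall that blocks the pawl at the start; moves with the wheel. 12 steel saw teeth ring the disc, 58 to 78 mm from the axis: each is an upright wall 5 mm thick, top 23 mm over deck, its anticlockwise face stopped by the pawl's nose; clockwise of it a ramp falls over 20 mm, then comes a notch floor 10.6 mm wide up to the next wall.
- pawl (a joint): Pawl's angle, rad: 0 = down, 1.35 = tipped back on its stop. Steel bell crank, 110 g, moved by under 1 N. Lifted past about 0.65 it falls over onto the stop by its weight and stays, arm nearly upright (leaning 13 degrees to the wheel), tail nearly level, outward. Pushed back below about 0.5 it falls down. Nose on a notch floor reads under 0.02, on a ramp or tooth top up to 0.2.
- pawl_pin (a point): The pawl's pivot, a level pin parallel to machine x, at machine x 0, y -115 mm, 30 mm over deck, between two dark bracket plates (27 mm over all in x, 20 mm in y, top 38 mm over deck). Pawl down: its arm (10 mm wide, 8 mm thick, 54 mm long) lies level from here to the wheel (+y), its flat tail (12 mm wide, 5 mm thick) stands upright over the pin.
- pawl_bar (a point): Centre of the crossbar on the pawl's tail, 12 mm thick, 30 mm long along machine x, 50 mm from the pin: 80 mm over deck with the pawl down. Pushing it away from the wheel (machine -y) lifts the nose. Moves with the pawl.
- pawl_nose (a point): Middle of the end face of the pawl's nose, which hangs 15.5 mm below the arm's mid-line at 47 mm from the pin; nose 8 mm wide, 12 mm long radially; 68 mm from the wheel's axis when down. To lower a tipped-back pawl, push the upright arm toward the wheel (+y). Moves with the pawl.
- cutter: Bystander: steel ring cutter, 54 mm across and 32 mm high, loose on the machine's deck at its +y end. Origin: centre of its underside.
- shaker: Bystander: glass shaker jar, 56 mm across and 100 mm high, loose on the counter. Origin: centre of its underside.
- bowl: Bystander: white bowl, 110 mm across and 50 mm high, loose on the counter. Origin: centre of its underside.

How it is judged:
By the outcome, as a careful person would: the job done as asked, in the order asked, and still so for the second after the job is handed in, with the robot touching nothing.
It also fails if it takes over 53 s, if anything falls off the work surface, if the arm or the gripper's body presses on something with over 40 N, if the wrist force passes 120 N, or if a joint passes its speed limit or range.

ROBOT

A 6-joint arm with a two-finger parallel gripper is mounted at the origin on the work surface. World frame = base frame: x ahead of the robot, y to its left, z up, the work surface at z = 0. Lengths are in m, angles in rad, forces in N, time in s.
With the tool pointing down it reaches from about 0.25 to 0.775 m from the base axis. Payload 4 kg.
Tool frame: the origin (TCP) lies midway between the tips of the shut fingers; the grasp point (between the pads) lies 19 mm behind it; z points along the fingers, y is the line along which they close (so a half turn about z gives the same grasp; the last joint's range is limited). The gripper opens to 85 mm and grips with 20 to 120 N. Pads are 22 mm wide; open, the fingers measure 114 mm over their backs; the gripper's body (76 mm by 85 mm) begins 54 mm behind the grasp point. The pads swing forward as they close: fully open they stand 13 mm farther back than shut.
Start: joints at [-1.211, 0.087, 1.371, -0, 1.684, -0.103], TCP at [0.246, -0.492, 0.211] pointing down, gripper open.
Joint ranges: [-3.1, 3.1], [-0.76, 2.03], [0.27, 2.55], [-1.08, 4.22], [0.17, 2.65], [-2.57, 2.57]. Speed limits (rad/s): [2.79, 2.79, 3.14, 3.14, 3.14, 3.14].

INTERFACE

Orientations are given as [roll, pitch, yaw] about the fixed x, y, z axes, in that order (R = Rz(yaw) Ry(pitch) Rx(roll)).
In Python, from station import manip, camera, order, finder gives the robot as it stands. The module is installed in compiled form; this text tells all that it offers.
- The arm moves only by the tool arm_command, never from a script. Its argument "motion" is a list of rows, each an object of numbers: "x", "y", "z": the shift along the tool's x, y, z in m; "wx", "wy", "wz": the turn, a rotation vector about the tool's x, y, z in degrees; "jaw": the closure, from 0 (fully open) to 1 (shut). In form: [{"x": .., "y": .., "z": .., "wx": .., "wy": .., "wz": .., "jaw": ..}, ...]. A call has 1 to 20 rows; each row shifts and turns the commanded pose from where the row before left it, along the tool's axes as they then stand; what a row does not reach is not made up. A row lasts 1/12 s, in which the tool goes at most 41.7 mm and 7.16 degrees, less where a joint would pass 70% of its speed; a pose out of reach is approached as far as the arm can. A call with a gripper value outside its range is refused whole. The fingers move at their own pace and stop on an object; "newtons" is the grip in N (left out, the last holds). Time passes only in rows, so rows that do not move let the fingers close. It gives the time, the measured TCP pose, the force, the opening and the grip force at its end, in the units of the state.
- manip.state(): the state, without advancing time (a new reading comes with each control period).
- camera(name): name is "scene" or "top" or "wrist"; returns a dict with "pixels" (480x640x3 uint8, red, green, blue), "K" (3x3 intrinsics, pixels), "eye" and "attitude" of the camera in the world; the wrist camera has in their place "mount" (4x4, takes a point from camera to tool coordinates, whose origin is the TCP and whose axes are the flange's). Camera axes: x right, y down, z forward; pixel columns grow to the right and rows downward; lengths in m; the calibration is good to about 2 mm. A picture is of the moment at which its call begins: read the wrist's pose just before it. There is no depth.
- order.close_job(): hands the job in; it is judged then, once.
Trained networks look in a picture, given as the dict that the camera call returned (one of the last four; its "shot" number tells which), for a name from the list of things; names that differ only in an ending like _2 or _b are one class to them, and where a whole thing is asked for, a point or a joint stands for the part that bears it (a point fixed in the world has none). Each returns a list of dicts, best first, with "conf" (0 to 1); they miss things now and then, are a little off and sometimes report something else, mostly with a low value. They report only what shows in the picture. A call takes as long as a camera call.
- finder.search_frame(target, picture): "point" ([row, column] as shares, 0 to 1, of the picture: columns of its width, rows of its height, amid what is visible of it).
- finder.trace(target, picture): "mask" (480x640 bool, what is visible of it) and "point" ([row, column] as shares, 0 to 1, of the picture: columns of its width, rows of its height, amid what is visible of it).
- finder.pinpoint(target, picture): "point" ([row, column] as shares, 0 to 1, of the picture: columns of its width, rows of its height: a listed point, or the origin of a listed thing).
The state is a dict: "t": time; "joints": joint angles; "dq": joint speeds; "effort": joint torques, N m; "tcp_pos": TCP position; "eef_rot": TCP orientation; "contact_force": force on the tool from outside, world axes, zero at the start; "wrist_torque": the same for the moment, N m; "grip_width": finger opening in m; "gripper_force": force on a finger pad.
Only numpy, scipy, OpenCV 4.12 (cv2) and the standard library are available. Lean on these libraries where they do the work, as an engineer would, in place of code of your own. Each camera call takes 0.05 s, during which the arm holds its last target. There are 200 camera calls.

## Working session

There is one attempt and no reset: what is moved stays moved. The work goes in short steps, Python scripts to look and compute and a tool call to move; the robot and the scene stay as the last step left them, time stands still between calls to the robot, and variables do not carry over. Pictures are saved under pics/ and viewed, at most 10 in all, crops included, and the job is handed in when it is done.

Besides the shell and the picture viewer there is one more tool, called after "Emit:" as a command line: name --argument value ..., lists and objects as JSON in quotes. arm_command: Moves the arm, as the interface text tells. Its arguments: {"type":"object","properties":{"motion":{"type":"array","items":{"type":"object","properties":{"x":{"type":"number"},"y":{"type":"number"},"z":{"type":"number"},"wx":{"type":"number"},"wy":{"type":"number"},"wz":{"type":"number"},"jaw":{"type":"number"}}}},"newtons":{"type":"number"}},"required":["motion"]}

```bash
mkdir -p pics; cat > h.py <<'E'
import numpy as np, cv2
from scipy.spatial.transform import Rotation as R
from station import manip, camera, order, finder
def T(s=None):
    s=s or manip.state(); M=np.eye(4); M[:3,3]=s['tcp_pos']; e=np.array(s['eef_rot'])
    M[:3,:3]=R.from_euler('xyz',e).as_matrix() if e.size==3 else e.reshape(3,3); return M
def shot(name,save=None):
    M=T(); p=camera(name)
    if name=='wrist': C=M@np.array(p['mount'])
    else:
        C=np.eye(4); a=np.array(p['attitude']); C[:3,3]=p['eye']
        C[:3,:3]=a if a.shape==(3,3) else R.from_euler('xyz',a).as_matrix()
    p['C']=C
    if save: cv2.imwrite('pics/'+save,p['pixels'][:,:,::-1])
    return p
def ray(p,pt):
    u=np.array([pt[1]*640,pt[0]*480,1.]); d=p['C'][:3,:3]@np.linalg.solve(np.array(p['K']),u); return p['C'][:3,3],d/np.linalg.norm(d)
def onz(p,pt,z):
    o,d=ray(p,pt); return o+d*(z-o[2])/d[2]
def tri(rs):
    A=sum(np.eye(3)-np.outer(d,d) for o,d in rs); b=sum((np.eye(3)-np.outer(d,d))@o for o,d in rs); x=np.linalg.solve(A,b)
    return x,[np.linalg.norm(np.cross(x-o,d)) for o,d in rs]
def proj(p,X):
    c=np.linalg.inv(p['C'])@np.append(X,1); u=np.array(p['K'])@c[:3]; return u[:2]/u[2]
E
cat > a.py <<'E'
from h import *
np.set_printoptions(precision=4,suppress=True)
print(manip.state())
ps={n:shot(n,n+'0.png') for n in('scene','top')}
print({n:(p['eye'],p['attitude']) for n,p in ps.items()})
for t in 'machine hub post tooth pawl_pin pawl_bar pawl_nose cutter shaker bowl'.split():
    rs=[]
    for n,p in ps.items():
        f=finder.pinpoint(t,p)[:2]
        print(t,n,[(round(q['conf'],2),np.array(q['point'])*[480,640]) for q in f])
        if f: rs.append(ray(p,f[0]['point']))
    if len(rs)>1: print('   ',*tri(rs))
E
python3 a.py
```

```text
{'t': 0.0, 'joints': array([-1.2111,  0.0879,  1.3723, -0.    ,  1.6836, -0.1031]), 'dq': array([-0.0003, -0.0009,  0.0009,  0.0002,  0.0007, -0.0018]), 'effort': array([  0.0007, -35.1862, -31.3274,  -0.    ,   0.0108,   0.    ]), 'tcp_pos': array([ 0.2453, -0.4916,  0.2095]), 'eef_rot': array([-3.1393, -0.0002,  0.4628]), 'contact_force': array([ 0.3103, -0.1784, -0.9217]), 'wrist_torque': array([ 0.0495, -0.0118,  0.0519]), 'gripper_force': 0.0, 'grip_width': 0.08527166333784891}
{'scene': (array([ 1.2881, -0.1745,  0.7155]), array([-2.2278,  0.0098,  1.2422])), 'top': (array([0.4505, 0.0372, 1.0936]), array([-2.9947,  0.0018, -1.5467]))}
machine scene [(0.56, array([298.8  , 274.112]))]
machine top [(0.64, array([276.48 , 329.472])), (0.46, array([253.104, 384.832]))]
    [ 0.5302  0.002  -0.0009] [np.float64(0.004401561162456956), np.float64(0.004401561162456872)]
hub scene [(0.91, array([239.712, 271.68 ])), (0.31, array([231.792, 204.608]))]
hub top [(0.65, array([267.696, 326.08 ])), (0.17, array([253.296, 385.408]))]
    [0.5372 0.0088 0.138 ] [np.float64(0.00144986220769258
[... 999 characters left out ...]
02789274415601492)]
cutter scene [(0.79, array([207.888, 336.   ])), (0.51, array([255.504, 205.376]))]
cutter top [(0.64, array([306.816, 256.512])), (0.22, array([267.408, 441.408]))]
    [0.4523 0.1559 0.1156] [np.float64(0.00037966102997822796), np.float64(0.00037966102997823837)]
shaker scene [(0.86, array([246.  , 399.68]))]
shaker top [(0.67, array([299.376, 209.216]))]
    [0.4685 0.2865 0.0028] [np.float64(0.0031496661449699937), np.float64(0.003149666144969977)]
bowl scene [(0.61, array([216.48 , 289.984])), (0.56, array([342.576, 116.992]))]
bowl top [(0.83, array([269.904, 439.424]))]
    [ 0.5718 -0.0852  0.2603] [np.float64(0.11533988156767638), np.float64(0.11533988156767642)]
```

View pics/scene0.png

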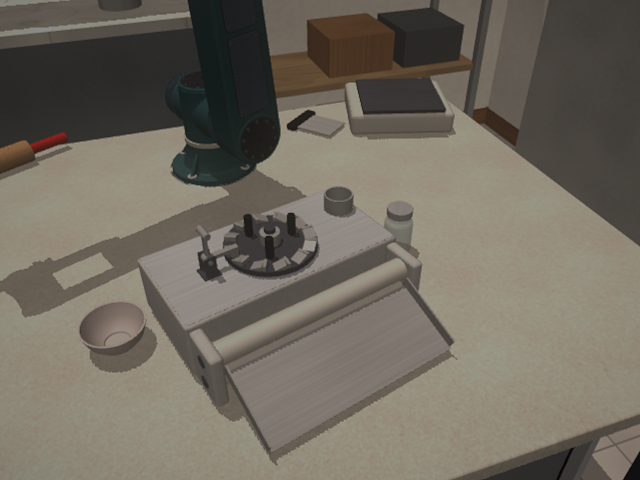

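View pics/top0.png

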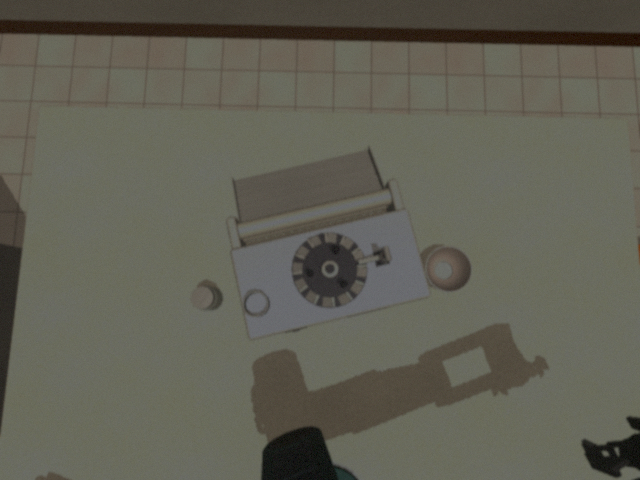

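The scene view shows the pawl at about (207,255) pointing to the wheel hub at (270,232). The top view shows the hub at (330,269), the pin at (381,257) and the cutter at the +y end at (257,302). The machine's yaw is about 0.25. I'll move above it and look from near.

Emit:
arm_command --motion '[{"z": -0.03, "jaw": 1}, {"x": 0.0277, "y": -0.0163, "z": -0.007, "jaw": 1}, {"x": 0.0277, "y": -0.0163, "z": -0.007, "jaw": 1}, {"x": 0.0277, "y": -0.0163, "z": -0.007, "jaw": 1}, {"x": 0.0277, "y": -0.0163, "z": -0.007, "jaw": 1}, {"x": 0.0277, "y": -0.0163, "z": -0.007, "jaw": 1}, {"x": 0.0277, "y": -0.0163, "z": -0.007, "jaw": 1}, {"x": 0.0277, "y": -0.0163, "z": -0.007, "jaw": 1}, {"x": 0.0277, "y": -0.0163, "z": -0.007, "jaw": 1}, {"x": 0.0277, "y": -0.0163, "z": -0.007, "jaw": 1}, {"x": 0.0277, "y": -0.0163, "z": -0.007, "jaw": 1}, {"x": 0.0277, "y": -0.0163, "z": -0.007, "jaw": 1}, {"x": 0.0277, "y": -0.0163, "z": -0.007, "jaw": 1}, {"x": 0.0277, "y": -0.0163, "z": -0.007, "jaw": 1}, {"wz": 6, "jaw": 1}, {"wz": 6, "jaw": 1}, {"jaw": 1}]'

```text
invalid input at $.motion[0]: expected keys x, y, z, wx, wy, wz, jaw
```

```bash
cat > b.py <<'E'
from h import *
import sys
np.set_printoptions(precision=4,suppress=True)
s=manip.state();print(s['t'],s['tcp_pos'],s['eef_rot'],s['grip_width'],s['contact_force'])
p=shot('wrist',sys.argv[1]); print(p['mount'],p['C'][:3,3])
Z=dict(hub=.134,post=.174,tooth=.143,pawl_pin=.15,pawl_bar=.2,pawl_nose=.134,machine=0)
for t,z in Z.items():
    f=finder.pinpoint(t,p)[:2]
    print(t,[(round(q['conf'],2),np.array(q['point'])*[480,640],onz(p,q['point'],z)) for q in f])
E
python3 b.py w1.png
```

```text
1.1 [ 0.2456 -0.4922  0.2107] [ 3.1415 -0.      0.4628] 0.08547823375107232 [0.1604 0.1287 0.4885]
[[ 0.     -0.9567 -0.2911  0.0732]
 [ 1.      0.0002 -0.0004  0.    ]
 [ 0.0004 -0.2911  0.9567 -0.1632]
 [ 0.      0.      0.      1.    ]] [ 0.3111 -0.4595  0.374 ]
hub []
post []
tooth []
pawl_pin []
pawl_bar []
pawl_nose []
machine []
```

Emit:
arm_command --motion '[{"x": 0, "y": 0, "z": -0.03, "wx": 0, "wy": 0, "wz": 0, "jaw": 1}, {"x": 0.0277, "y": -0.0163, "z": -0.007, "wx": 0, "wy": 0, "wz": 0, "jaw": 1}, {"x": 0.0277, "y": -0.0163, "z": -0.007, "wx": 0, "wy": 0, "wz": 0, "jaw": 1}, {"x": 0.0277, "y": -0.0163, "z": -0.007, "wx": 0, "wy": 0, "wz": 0, "jaw": 1}, {"x": 0.0277, "y": -0.0163, "z": -0.007, "wx": 0, "wy": 0, "wz": 0, "jaw": 1}, {"x": 0.0277, "y": -0.0163, "z": -0.007, "wx": 0, "wy": 0, "wz": 0, "jaw": 1}, {"x": 0.0277, "y": -0.0163, "z": -0.007, "wx": 0, "wy": 0, "wz": 0, "jaw": 1}, {"x": 0.0277, "y": -0.0163, "z": -0.007, "wx": 0, "wy": 0, "wz": 0, "jaw": 1}, {"x": 0.0277, "y": -0.0163, "z": -0.007, "wx": 0, "wy": 0, "wz": 0, "jaw": 1}, {"x": 0.0277, "y": -0.0163, "z": -0.007, "wx": 0, "wy": 0, "wz": 0, "jaw": 1}, {"x": 0.0277, "y": -0.0163, "z": -0.007, "wx": 0, "wy": 0, "wz": 0, "jaw": 1}, {"x": 0.0277, "y": -0.0163, "z": -0.007, "wx": 0, "wy": 0, "wz": 0, "jaw": 1}, {"x": 0.0277, "y": -0.0163, "z": -0.007, "wx": 0, "wy": 0, "wz": 0, "jaw": 1}, {"x": 0.0277, "y": -0.0163, "z": -0.007, "wx": 0, "wy": 0, "wz": 0, "jaw": 1}, {"x": 0, "y": 0, "z": 0, "wx": 0, "wy": 0, "wz": 6, "jaw": 1}, {"x": 0, "y": 0, "z": 0, "wx": 0, "wy": 0, "wz": 6, "jaw": 1}, {"x": 0, "y": 0, "z": 0, "wx": 0, "wy": 0, "wz": 0, "jaw": 1}]'

```text
t: 2.92
tcp_pos: [0.4735, -0.141, 0.3319]
eef_rot: [3.141, -0.0, 0.253]
contact_force: [-0.4, -1.1, 0.2]
grip_width: -0.0
gripper_force: 0.0
```

```bash
python3 b.py w1.png
```

```text
2.9167 [ 0.4735 -0.141   0.3319] [ 3.1412 -0.0002  0.2535] -3.621726371621221e-05 [-0.389  -1.079   0.1743]
[[ 0.     -0.9567 -0.2912  0.0732]
 [ 1.      0.0001 -0.0004  0.0002]
 [ 0.0004 -0.2912  0.9567 -0.1632]
 [ 0.      0.      0.      1.    ]] [ 0.5445 -0.1228  0.4951]
hub [(0.48, array([120.384, 251.52 ]), array([ 0.5395, -0.0608,  0.134 ]))]
post [(0.86, array([110.304, 113.28 ]), array([0.5188, 0.0464, 0.174 ]))]
tooth [(0.85, array([115.2  , 252.928]), array([ 0.5444, -0.0627,  0.143 ]))]
pawl_pin [(0.86, array([109.104, 303.104]), array([ 0.5608, -0.1067,  0.15  ]))]
pawl_bar []
pawl_nose [(0.54, array([147.696,  28.928]), array([0.4605, 0.1437, 0.134 ]))]
machine [(0.66, array([114.   , 221.312]), array([0.5355, 0.0018, 0.    ]))]
```

View pics/w1.png

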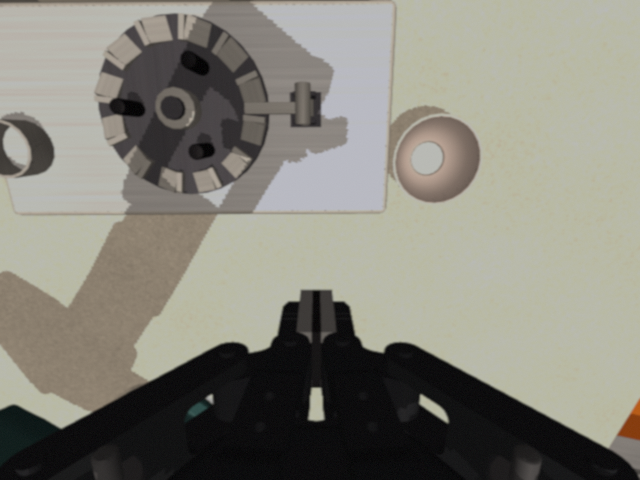

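The wrist view shows the hub top at (172,108), the pawl bar at (303,104), the bracket at (307,110), the post top at about (116,106) and the deck's -y corners at (385,212) and (395,2). The edges run almost along the image axes.

```bash
cat > c.py <<'E'
from h import *
np.set_printoptions(precision=4,suppress=True)
p=shot('wrist'); g=p['pixels']
f=lambda c,r,z:onz(p,[r/480,c/640],z)
for n,c,r,z in [('hubtop',172,108,.164),('post',116,106,.174),('post2',184,58,.174),('post3',196,150,.174),('bar',303,104,.2),('cornerA',385,212,.12),('cornerB',395,2,.12),('edge',17,213,.12)]: print(n,f(c,r,z))
a,b,e=f(385,212,.12),f(395,2,.12),f(17,213,.12)
print('yaw', np.arctan2(-(a-e)[0]*-1,-(a-e)[1]), np.arctan2((b-a)[1],(b-a)[0]), np.linalg.norm(b-a))
psi=.25; Rm=np.array([[np.cos(psi),-np.sin(psi)],[np.sin(psi),np.cos(psi)]])
print('origin from A',a[:2]-Rm@[-.105,-.2],'from B',b[:2]-Rm@[.095,-.2])
big=cv2.resize(g[0:230,80:400],None,fx=2.5,fy=2.5,interpolation=cv2.INTER_CUBIC); cv2.imwrite('pics/w1c.png',big[:,:,::-1])
E
python3 c.py
```

```text
hubtop [0.532  0.0016 0.164 ]
post [0.5222 0.0434 0.174 ]
post2 [ 0.5726 -0.0064  0.174 ]
post3 [ 0.5035 -0.027   0.174 ]
bar [ 0.5614 -0.1091  0.2   ]
cornerA [ 0.4836 -0.2153  0.12  ]
cornerB [ 0.671 -0.165  0.12 ]
edge [0.3844 0.1636 0.12  ]
yaw 0.25612593762990865 0.2625537846823776 0.19405166364653578
origin from A [0.5359 0.0044] from B [0.5295 0.0053]
```

View pics/w1c.png

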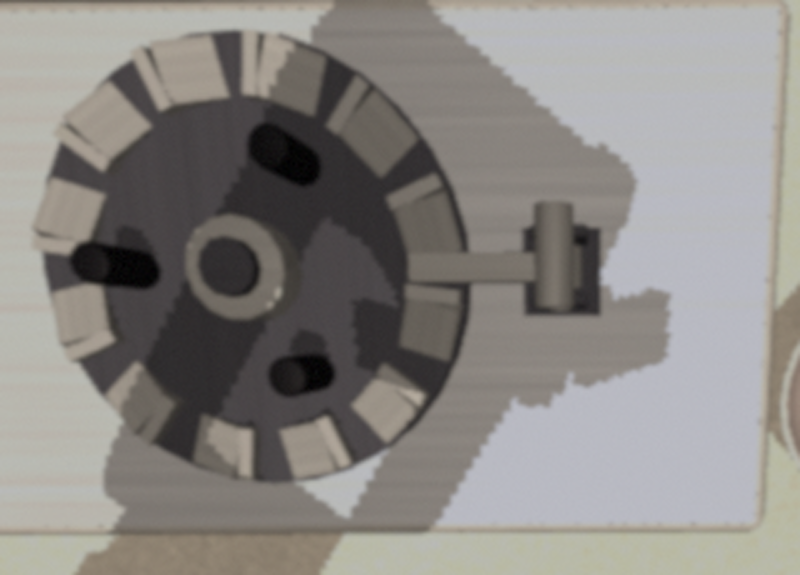

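Emit:
arm_command --motion '[{"x": 0.031, "y": -0.012, "z": 0, "wx": 0, "wy": 0, "wz": 0, "jaw": 1}, {"x": 0.031, "y": -0.012, "z": 0, "wx": 0, "wy": 0, "wz": 0, "jaw": 1}, {"x": 0.031, "y": -0.0115, "z": 0, "wx": 0, "wy": 0, "wz": 0, "jaw": 1}, {"x": 0, "y": 0, "z": 0.038, "wx": 0, "wy": 0, "wz": 0, "jaw": 1}, {"x": 0, "y": 0, "z": 0.038, "wx": 0, "wy": 0, "wz": 0, "jaw": 1}, {"x": 0, "y": 0, "z": 0.038, "wx": 0, "wy": 0, "wz": 0, "jaw": 1}, {"x": 0, "y": 0, "z": 0.028, "wx": 0, "wy": 0, "wz": 0, "jaw": 1}, {"x": 0, "y": 0, "z": 0.01, "wx": 0, "wy": 0, "wz": 0, "jaw": 1}, {"x": 0, "y": 0, "z": 0, "wx": 0, "wy": 0, "wz": 0, "jaw": 1}]'

```text
t: 4.12
tcp_pos: [0.5523, -0.0838, 0.176]
eef_rot: [-3.138, 0.006, 0.253]
contact_force: [0.3, 0.1, 0.2]
grip_width: -0.0002
gripper_force: 0.0
```

```bash
python3 b.py w2.png | head -1
```

```text
4.1167 [ 0.5523 -0.0838  0.176 ] [-3.1381  0.0065  0.2533] -0.00018811198926680872 [0.2578 0.0969 0.2433]
```

View pics/w2.png

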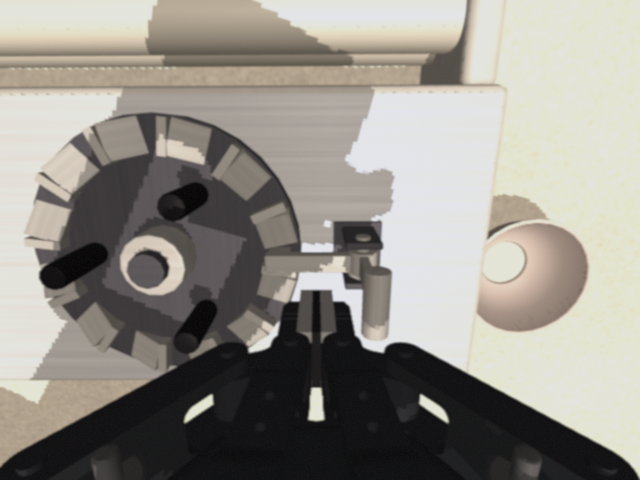

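The fingertip (316,310) stands on the wheel side of the bar (376,303), in line with it. I'll push it outward.

Emit:
arm_command --motion '[{"x": 0, "y": 0.006, "z": 0, "wx": 0, "wy": 0, "wz": 0, "jaw": 1}, {"x": 0, "y": 0.006, "z": 0, "wx": 0, "wy": 0, "wz": 0, "jaw": 1}, {"x": 0, "y": 0.006, "z": 0, "wx": 0, "wy": 0, "wz": 0, "jaw": 1}, {"x": 0, "y": 0.006, "z": 0, "wx": 0, "wy": 0, "wz": 0, "jaw": 1}, {"x": 0, "y": 0.006, "z": 0, "wx": 0, "wy": 0, "wz": 0, "jaw": 1}, {"x": 0, "y": 0.006, "z": 0, "wx": 0, "wy": 0, "wz": 0, "jaw": 1}, {"x": 0, "y": 0.006, "z": 0, "wx": 0, "wy": 0, "wz": 0, "jaw": 1}, {"x": 0, "y": 0.006, "z": 0, "wx": 0, "wy": 0, "wz": 0, "jaw": 1}, {"x": 0, "y": 0.006, "z": 0, "wx": 0, "wy": 0, "wz": 0, "jaw": 1}, {"x": 0, "y": 0, "z": 0, "wx": 0, "wy": 0, "wz": 0, "jaw": 1}, {"x": 0, "y": 0, "z": 0, "wx": 0, "wy": 0, "wz": 0, "jaw": 1}, {"x": 0, "y": 0, "z": 0, "wx": 0, "wy": 0, "wz": 0, "jaw": 1}]'

```text
t: 5.52
tcp_pos: [0.5679, -0.1367, 0.1802]
eef_rot: [3.141, -0.0, 0.253]
contact_force: [-1.2, 0.0, 2.0]
grip_width: 0.0002
gripper_force: 1.0
```

```bash
python3 b.py w3.png | head -1
```

```text
5.5167 [ 0.5679 -0.1367  0.1802] [ 3.1408 -0.0002  0.2531] 0.00024356719620465575 [-1.2089  0.0191  2.0297]
```

View pics/w3.png

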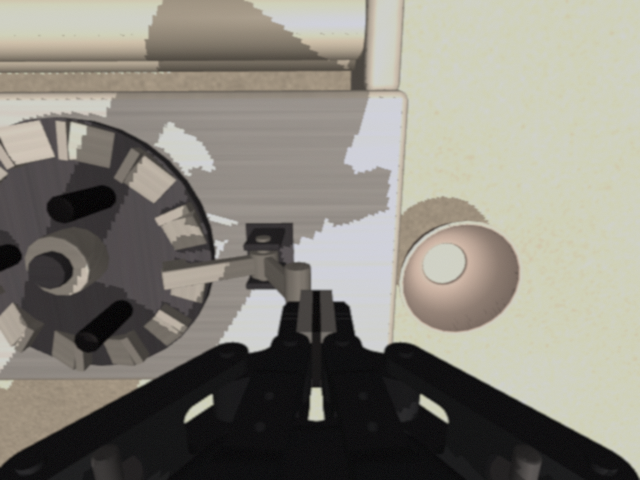

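The pawl is only partly raised and the bar at (298,275) shows beside the fingertip at (316,310). I'll check the finger geometry and the scene view.

```bash
cat > d.py <<'E'
from h import *
np.set_printoptions(precision=1,suppress=True)
p=shot('wrist');M=T();print(p['K'])
for x in(-.011,0,.011):
  for h in(0,.02,.04): print(x,h,proj(p,(M@[x,0,-h,1])[:3]))
q=shot('scene'); c=proj(q,M[:3,3]).astype(int);print(c)
g=q['pixels'][c[1]-70:c[1]+50,c[0]-80:c[0]+80]; cv2.imwrite('pics/s3.png',cv2.resize(g,None,fx=5,fy=5,interpolation=cv2.INTER_CUBIC)[:,:,::-1])
E
python3 d.py
```

```text
[[359.6   0.  315.9]
 [  0.  359.6 241.5]
 [  0.    0.    1. ]]
-0.011 0 [315.6 307.3]
-0.011 0.02 [315.6 328. ]
-0.011 0.04 [315.5 354.3]
0 0 [315.6 287.1]
0 0.02 [315.6 305.9]
0 0.04 [315.5 329.7]
0.011 0 [315.6 266.3]
0.011 0.02 [315.6 282.8]
0.011 0.04 [315.5 304. ]
[185 248]
```

View pics/s3.png

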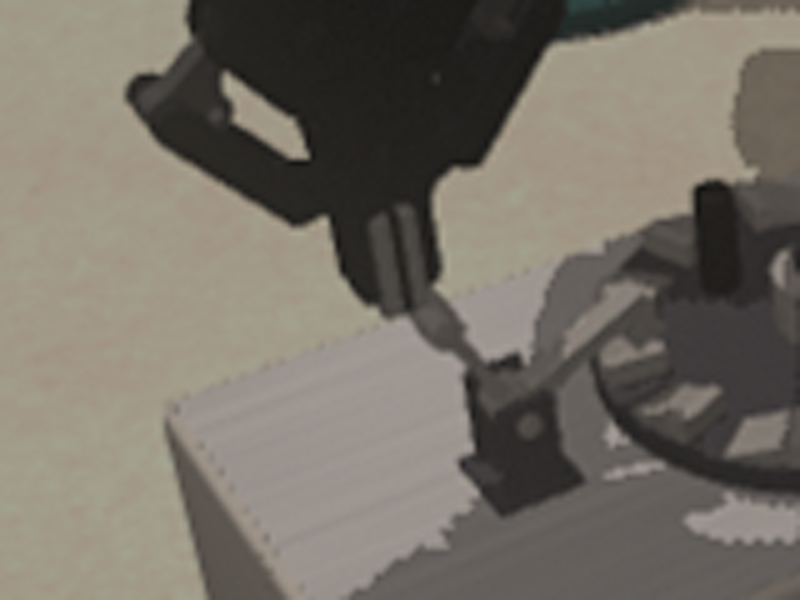

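The real finger ends sit about 20 mm behind the stated TCP: in the scene crop the tip at (395,310) is above the projected TCP at (400,350). The bar slipped under it. I'll go back and push 20 mm lower.

Emit:
arm_command --motion '[{"x": 0, "y": 0, "z": -0.03, "wx": 0, "wy": 0, "wz": 0, "jaw": 1}, {"x": 0, "y": -0.028, "z": 0, "wx": 0, "wy": 0, "wz": 0, "jaw": 1}, {"x": 0, "y": -0.028, "z": 0, "wx": 0, "wy": 0, "wz": 0, "jaw": 1}, {"x": 0, "y": 0, "z": 0, "wx": 0, "wy": 0, "wz": 0, "jaw": 1}, {"x": 0, "y": 0, "z": 0.025, "wx": 0, "wy": 0, "wz": 0, "jaw": 1}, {"x": 0, "y": 0, "z": 0.02, "wx": 0, "wy": 0, "wz": 0, "jaw": 1}, {"x": 0, "y": 0, "z": 0.005, "wx": 0, "wy": 0, "wz": 0, "jaw": 1}, {"x": 0, "y": 0, "z": 0, "wx": 0, "wy": 0, "wz": 0, "jaw": 1}, {"x": 0, "y": 0, "z": 0, "wx": 0, "wy": 0, "wz": 0, "jaw": 1}]'

```text
t: 6.77
tcp_pos: [0.5538, -0.0821, 0.1595]
eef_rot: [-3.141, 0.001, 0.253]
contact_force: [1.1, 0.1, 0.4]
grip_width: -0.0002
gripper_force: 0.0
```

Emit:
arm_command --motion '[{"x": 0, "y": 0.006, "z": 0, "wx": 0, "wy": 0, "wz": 0, "jaw": 1}, {"x": 0, "y": 0.006, "z": 0, "wx": 0, "wy": 0, "wz": 0, "jaw": 1}, {"x": 0, "y": 0.006, "z": 0, "wx": 0, "wy": 0, "wz": 0, "jaw": 1}, {"x": 0, "y": 0.006, "z": 0, "wx": 0, "wy": 0, "wz": 0, "jaw": 1}, {"x": 0, "y": 0.006, "z": 0, "wx": 0, "wy": 0, "wz": 0, "jaw": 1}, {"x": 0, "y": 0.006, "z": 0, "wx": 0, "wy": 0, "wz": 0, "jaw": 1}, {"x": 0, "y": 0.006, "z": 0, "wx": 0, "wy": 0, "wz": 0, "jaw": 1}, {"x": 0, "y": 0.006, "z": 0, "wx": 0, "wy": 0, "wz": 0, "jaw": 1}, {"x": 0, "y": 0.006, "z": 0, "wx": 0, "wy": 0, "wz": 0, "jaw": 1}, {"x": 0, "y": 0, "z": 0, "wx": 0, "wy": 0, "wz": 0, "jaw": 1}, {"x": 0, "y": 0, "z": 0, "wx": 0, "wy": 0, "wz": 0, "jaw": 1}]'

```text
t: 7.68
tcp_pos: [0.5674, -0.1349, 0.1596]
eef_rot: [3.142, 0.0, 0.253]
contact_force: [-0.4, 0.1, 0.2]
grip_width: 0.0003
gripper_force: 0.0
```

```bash
sed -i 's/s3.png/s4.png/' d.py; python3 d.py | tail -1; python3 b.py w4.png | head -1
```

```text
[188 258]
7.7833 [ 0.5673 -0.1344  0.1597] [ 3.1415 -0.      0.2534] 0.00026432015184336407 [-0.3715 -0.58   -0.5779]
```

View pics/s4.png

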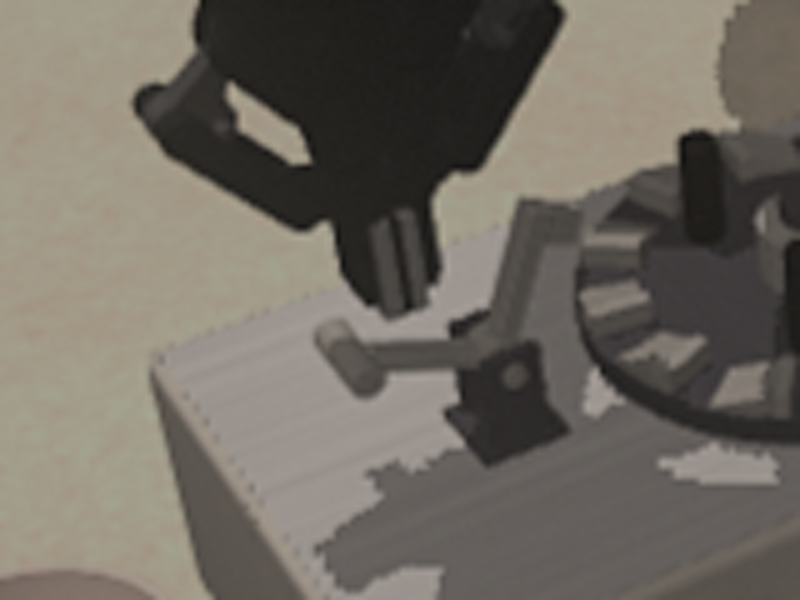

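The pawl now rests tipped back on its stop: arm upright at (530,260), tail level with the bar at (350,355). Next is a model fit for the wheel angle, tested on the earlier pictures.

```bash
cat > fit.py <<'E'
from h import *
import sys
from scipy.optimize import minimize
np.set_printoptions(precision=4,suppress=True)
PSI=.256
a=np.linspace(0,2*np.pi,24,endpoint=False)
def sil(p,v,thr=None):
    m=np.zeros((480*4,640*4),np.uint8)
    for k in range(3):
        b=PSI+v[2]+np.pi/2+k*2*np.pi/3
        c=np.array([v[0]+.042*np.cos(b),v[1]+.042*np.sin(b)])
        P=np.array([proj(p,[c[0]+.007*np.cos(t),c[1]+.007*np.sin(t),z]) for z in(.135,.174) for t in a])
        cv2.fillConvexPoly(m,cv2.convexHull((P*4+1.5).astype(np.int32)),255)
    return cv2.resize(m,(640,480),interpolation=cv2.INTER_AREA)/255.
def fit(p,v0,free=True,thr=38):
    g=p['pixels'].max(2).astype(float); d=cv2.GaussianBlur(np.clip((thr+15-g)/30,0,1),(0,0),1)
    s0=cv2.dilate((sil(p,v0)>0).astype(np.uint8),np.ones((25,25)))  # compare near the posts only
    f=lambda u:np.sum(s0*(cv2.GaussianBlur(sil(p,np.array(v0)+np.array(u)*[.002,.002,.05]),(0,0),1)-d)**2)
    best=min((minimize(f,[0,0,k],method='Nelder-Mead',options=dict(xatol=.01,fatol=.01)) for k in(-2,0,2)),key=lambda r:r.fun)
    return np.array(v0)+best.x*[.002,.002,.05],best.fun,s0.sum()
if __name__=='__main__':
    base=camera('wrist')
    for fn,pos,e in(('w1',(.4735,-.141,.3319),(3.1412,-.0002,.2535)),('w2',(.5523,-.0838,.176),(-3.1381,.0065,.2533))):
        p=dict(base);p['pixels']=cv2.imread(f'pics/{fn}.png')[:,:,::-1]
        M=T(dict(tcp_pos=pos,eef_rot=e)); p['C']=M@np.array(p['mount'])
        for thr in(30,38,46): print(fn,thr,*fit(p,[.532,.002,-.02],thr=thr))
E
python3 fit.py
```

```text
w1 30 [ 0.532   0.002  -0.0188] 208.6652084678435 7305
w1 38 [ 0.532   0.002  -0.0182] 165.9918603553905 7305
w1 46 [ 0.532   0.002  -0.0295] 370.4438217140258 7305
w2 30 [ 0.532   0.002  -0.0456] 1425.4560803155305 14532
w2 38 [ 0.532   0.002  -0.0426] 1358.1907275048084 14532
w2 46 [ 0.532   0.002  -0.0426] 1278.8445405328798 14532
```

Emit:
arm_command --motion '[{"x": 0, "y": 0, "z": -0.04, "wx": 0, "wy": 0, "wz": 0, "jaw": 1}, {"x": 0, "y": 0, "z": -0.04, "wx": 0, "wy": 0, "wz": 0, "jaw": 1}, {"x": 0.007, "y": -0.036, "z": 0, "wx": 0, "wy": 0, "wz": 0, "jaw": 1}, {"x": 0.007, "y": -0.036, "z": 0, "wx": 0, "wy": 0, "wz": 0, "jaw": 1}, {"x": 0.007, "y": -0.036, "z": 0, "wx": 0, "wy": 0, "wz": 0, "jaw": 1}, {"x": 0.006, "y": -0.036, "z": 0, "wx": 0, "wy": 0, "wz": 0, "jaw": 1}, {"x": 0, "y": -0.037, "z": 0, "wx": 0, "wy": 0, "wz": 0, "jaw": 1}, {"x": 0, "y": 0, "z": 0, "wx": 0, "wy": 0, "wz": 0, "jaw": 1}, {"x": 0, "y": 0, "z": 0, "wx": 0, "wy": 0, "wz": 0, "jaw": 1}]'

```text
t: 8.98
tcp_pos: [0.5478, 0.0493, 0.24]
eef_rot: [3.141, -0.001, 0.257]
contact_force: [0.1, -1.2, -0.8]
grip_width: 0.0001
gripper_force: 0.0
```

Emit:
arm_command --motion '[{"x": 0, "y": 0, "z": 0.035, "wx": 0, "wy": 0, "wz": 0, "jaw": 1}, {"x": 0, "y": 0, "z": 0.035, "wx": 0, "wy": 0, "wz": 0, "jaw": 1}, {"x": 0, "y": 0, "z": 0.022, "wx": 0, "wy": 0, "wz": 0, "jaw": 1}, {"x": 0, "y": 0, "z": 0.01, "wx": 0, "wy": 0, "wz": 0, "jaw": 1}, {"x": 0, "y": 0, "z": 0, "wx": 0, "wy": 0, "wz": 0, "jaw": 1}, {"x": -0.004, "y": 0, "z": 0, "wx": 0, "wy": 0, "wz": 0, "jaw": 1}, {"x": -0.004, "y": 0, "z": 0, "wx": 0, "wy": 0, "wz": 0, "jaw": 1}, {"x": -0.004, "y": 0, "z": 0, "wx": 0, "wy": 0, "wz": 0, "jaw": 1}, {"x": -0.004, "y": 0, "z": 0, "wx": 0, "wy": 0, "wz": 0, "jaw": 1}, {"x": -0.004, "y": 0.001, "z": 0, "wx": 0, "wy": 0, "wz": 0, "jaw": 1}, {"x": -0.004, "y": 0.001, "z": 0, "wx": 0, "wy": 0, "wz": 0, "jaw": 1}, {"x": 0, "y": 0, "z": 0, "wx": 0, "wy": 0, "wz": 0, "jaw": 1}, {"x": 0, "y": 0, "z": 0, "wx": 0, "wy": 0, "wz": 0, "jaw": 1}]'

```text
t: 10.07
tcp_pos: [0.5246, 0.0393, 0.1377]
eef_rot: [3.141, 0.001, 0.253]
contact_force: [-0.3, 0.1, -0.1]
grip_width: -0.0
gripper_force: 0.0
```

Emit:
arm_command --motion '[{"x": 0.01, "y": 0, "z": 0, "wx": 0, "wy": 0, "wz": 0, "jaw": 1}, {"x": 0, "y": 0, "z": -0.035, "wx": 0, "wy": 0, "wz": 0, "jaw": 1}, {"x": 0, "y": 0, "z": -0.035, "wx": 0, "wy": 0, "wz": 0, "jaw": 1}, {"x": -0.02, "y": 0, "z": -0.03, "wx": 0, "wy": 0, "wz": 0, "jaw": 1}, {"x": -0.03, "y": 0, "z": -0.025, "wx": 0, "wy": 0, "wz": 0, "jaw": 1}, {"x": -0.03, "y": 0, "z": -0.025, "wx": 0, "wy": 0, "wz": 0, "jaw": 1}, {"x": -0.02, "y": 0, "z": 0, "wx": 0, "wy": 0, "wz": 0, "jaw": 1}, {"x": 0, "y": 0, "z": 0, "wx": 0, "wy": 0, "wz": 0, "jaw": 1}, {"x": 0, "y": 0, "z": 0, "wx": 0, "wy": 0, "wz": 0, "jaw": 1}]'

```text
t: 10.92
tcp_pos: [0.4386, 0.017, 0.2884]
eef_rot: [3.141, -0.002, 0.253]
contact_force: [-0.1, 0.5, -0.9]
grip_width: 0.0001
gripper_force: 0.0
```

```bash
python3 e.py w6.png
```

```text
10.9167 [0.4386 0.017  0.2884] [-0.1376  0.4656 -0.9287] machine xy -0.08654810247273048 0.03815596143771999
-0.02 [0.4685 0.0154 0.7647] 179.38437291976408 6942
0.2 [0.5328 0.0041 0.4605] 145.48572909543452 6856
0.4 [0.5329 0.004  0.4547] 156.46756155158414 6804
0.52 [0.5328 0.004  0.4559] 156.4535255993943 6837
```

Emit:
arm_command --motion '[{"x": 0.035, "y": 0, "z": 0, "wx": 0, "wy": 0, "wz": 0, "jaw": 1}, {"x": 0.035, "y": 0, "z": 0, "wx": 0, "wy": 0, "wz": 0, "jaw": 1}, {"x": 0.03, "y": 0, "z": 0.025, "wx": 0, "wy": 0, "wz": 0, "jaw": 1}, {"x": 0, "y": 0, "z": 0.025, "wx": 0, "wy": 0, "wz": 0, "jaw": 1}, {"x": 0, "y": 0, "z": 0.035, "wx": 0, "wy": 0, "wz": 0, "jaw": 1}, {"x": 0, "y": 0, "z": 0.035, "wx": 0, "wy": 0, "wz": 0, "jaw": 1}, {"x": 0, "y": 0, "z": 0.02, "wx": 0, "wy": 0, "wz": 0, "jaw": 1}, {"x": 0, "y": 0, "z": 0.01, "wx": 0, "wy": 0, "wz": 0, "jaw": 1}, {"x": 0, "y": 0, "z": 0, "wx": 0, "wy": 0, "wz": 0, "jaw": 1}, {"x": 0, "y": 0, "z": 0, "wx": 0, "wy": 0, "wz": 0, "jaw": 1}, {"x": -0.004, "y": 0, "z": 0, "wx": 0, "wy": 0, "wz": 0, "jaw": 1}, {"x": -0.004, "y": 0, "z": 0, "wx": 0, "wy": 0, "wz": 0, "jaw": 1}, {"x": 0, "y": 0, "z": 0, "wx": 0, "wy": 0, "wz": 0, "jaw": 1}, {"x": 0, "y": 0, "z": 0, "wx": 0, "wy": 0, "wz": 0, "jaw": 1}]'

```text
t: 12.13
tcp_pos: [0.5278, 0.04, 0.1394]
eef_rot: [3.141, -0.003, 0.253]
contact_force: [-0.8, 0.7, -0.6]
grip_width: 0.0002
gripper_force: 0.0
```

```bash
python3 e.py w7.png 0.5|head -1
```

```text
12.1333 [0.5278 0.04   0.1394] [-0.8256  0.6932 -0.5782] machine xy 0.005592946868330117 0.037783495121471423
```

Need x ≈ 0.0001, so another 5.5 mm.

Emit:
arm_command --motion '[{"x": -0.003, "y": 0, "z": 0, "wx": 0, "wy": 0, "wz": 0, "jaw": 1}, {"x": -0.0015, "y": 0, "z": 0, "wx": 0, "wy": 0, "wz": 0, "jaw": 1}, {"x": -0.001, "y": 0, "z": 0, "wx": 0, "wy": 0, "wz": 0, "jaw": 1}, {"x": 0, "y": 0, "z": 0, "wx": 0, "wy": 0, "wz": 0, "jaw": 1}, {"x": 0, "y": 0, "z": 0, "wx": 0, "wy": 0, "wz": 0, "jaw": 1}, {"x": 0, "y": 0, "z": 0, "wx": 0, "wy": 0, "wz": 0, "jaw": 1}]'

```text
t: 12.68
tcp_pos: [0.5224, 0.0386, 0.138]
eef_rot: [3.141, -0.001, 0.253]
contact_force: [2.0, -0.9, 2.4]
grip_width: 0.0004
gripper_force: 1.1
```

Emit:
arm_command --motion '[{"x": 0.01, "y": 0, "z": 0, "wx": 0, "wy": 0, "wz": 0, "jaw": 1}, {"x": 0, "y": 0, "z": -0.035, "wx": 0, "wy": 0, "wz": 0, "jaw": 1}, {"x": 0, "y": 0, "z": -0.035, "wx": 0, "wy": 0, "wz": 0, "jaw": 1}, {"x": -0.02, "y": 0, "z": -0.03, "wx": 0, "wy": 0, "wz": 0, "jaw": 1}, {"x": -0.03, "y": 0, "z": -0.025, "wx": 0, "wy": 0, "wz": 0, "jaw": 1}, {"x": -0.03, "y": 0, "z": -0.025, "wx": 0, "wy": 0, "wz": 0, "jaw": 1}, {"x": -0.018, "y": 0, "z": 0, "wx": 0, "wy": 0, "wz": 0, "jaw": 1}, {"x": 0, "y": 0, "z": 0, "wx": 0, "wy": 0, "wz": 0, "jaw": 1}, {"x": 0, "y": 0, "z": 0, "wx": 0, "wy": 0, "wz": 0, "jaw": 1}]'

```text
t: 13.43
tcp_pos: [0.4367, 0.0169, 0.2878]
eef_rot: [-3.141, -0.001, 0.253]
contact_force: [0.4, -0.7, -0.8]
grip_width: 0.0
gripper_force: 0.0
```

```bash
python3 e.py w8.png 0.5;python3 e.py w8.png 0.53
```

```text
13.4333 [0.4367 0.0169 0.2878] [ 0.3889 -0.6599 -0.8048] machine xy -0.08840467497135446 0.038530968227596864
0.5 [0.5328 0.004  0.5085] 157.42054443349957 6892
13.4833 [0.437  0.017  0.2868] [ 0.7764 -0.811  -0.6567] machine xy -0.08815061934167913 0.03856713728273071
0.53 [0.5329 0.0039 0.5092] 159.96009919293908 6892
```

The wheel reads 0.509, up from −0.016, a turn of 0.525 or one notch. Next I tip the pawl down.

Emit:
arm_command --motion '[{"x": 0.0148, "y": 0.0292, "z": 0, "wx": 0, "wy": 0, "wz": 0, "jaw": 1}, {"x": 0.0148, "y": 0.0292, "z": 0, "wx": 0, "wy": 0, "wz": 0, "jaw": 1}, {"x": 0.0148, "y": 0.0292, "z": 0, "wx": 0, "wy": 0, "wz": 0, "jaw": 1}, {"x": 0.0148, "y": 0.0292, "z": 0, "wx": 0, "wy": 0, "wz": 0, "jaw": 1}, {"x": 0.0148, "y": 0.0292, "z": 0, "wx": 0, "wy": 0, "wz": 0, "jaw": 1}, {"x": 0.0148, "y": 0.0292, "z": 0, "wx": 0, "wy": 0, "wz": 0, "jaw": 1}, {"x": 0, "y": 0, "z": 0, "wx": 0, "wy": 0, "wz": 0, "jaw": 1}, {"x": 0, "y": 0, "z": 0.035, "wx": 0, "wy": 0, "wz": 0, "jaw": 1}, {"x": 0, "y": 0, "z": 0.035, "wx": 0, "wy": 0, "wz": 0, "jaw": 1}, {"x": 0, "y": 0, "z": 0.03, "wx": 0, "wy": 0, "wz": 0, "jaw": 1}, {"x": 0, "y": 0, "z": 0.02, "wx": 0, "wy": 0, "wz": 0, "jaw": 1}, {"x": 0, "y": 0, "z": 0.013, "wx": 0, "wy": 0, "wz": 0, "jaw": 1}, {"x": 0, "y": 0, "z": 0, "wx": 0, "wy": 0, "wz": 0, "jaw": 1}, {"x": 0, "y": 0, "z": 0, "wx": 0, "wy": 0, "wz": 0, "jaw": 1}]'

```text
t: 14.7
tcp_pos: [0.566, -0.1299, 0.1523]
eef_rot: [-3.139, 0.004, 0.254]
contact_force: [0.5, -0.9, 0.2]
grip_width: 0.0001
gripper_force: 0.0
```

```bash
sed -i 's/s4.png/s5.png/' d.py; python3 d.py | tail -1; python3 e.py w9.png 0.5|head -1
```

```text
[191 260]
14.8 [ 0.5675 -0.1305  0.1554] [ 0.2451 -0.4999  0.3639] machine xy 0.0007436925600334513 -0.137190371014815
```

View pics/s5.png

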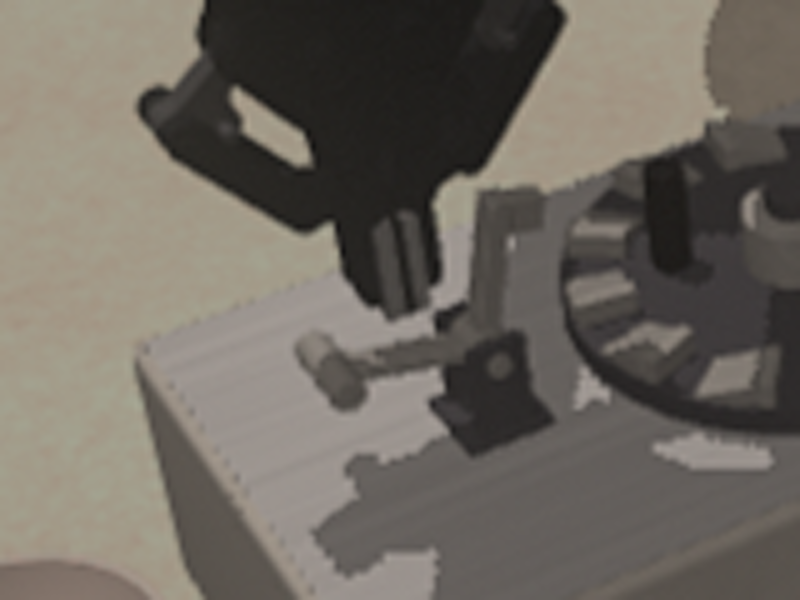

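The finger at (400,300) stands in the angle between the tail and the upright arm at (490,250). I'll push it toward the wheel.

Emit:
arm_command --motion '[{"x": 0, "y": -0.005, "z": 0, "wx": 0, "wy": 0, "wz": 0, "jaw": 1}, {"x": 0, "y": -0.005, "z": 0, "wx": 0, "wy": 0, "wz": 0, "jaw": 1}, {"x": 0, "y": -0.005, "z": 0, "wx": 0, "wy": 0, "wz": 0, "jaw": 1}, {"x": 0, "y": -0.005, "z": 0, "wx": 0, "wy": 0, "wz": 0, "jaw": 1}, {"x": 0, "y": -0.005, "z": 0, "wx": 0, "wy": 0, "wz": 0, "jaw": 1}, {"x": 0, "y": -0.005, "z": 0, "wx": 0, "wy": 0, "wz": 0, "jaw": 1}, {"x": 0, "y": -0.005, "z": 0, "wx": 0, "wy": 0, "wz": 0, "jaw": 1}, {"x": 0, "y": -0.005, "z": 0, "wx": 0, "wy": 0, "wz": 0, "jaw": 1}, {"x": 0, "y": -0.005, "z": 0, "wx": 0, "wy": 0, "wz": 0, "jaw": 1}, {"x": 0, "y": -0.005, "z": 0, "wx": 0, "wy": 0, "wz": 0, "jaw": 1}, {"x": 0, "y": -0.003, "z": 0, "wx": 0, "wy": 0, "wz": 0, "jaw": 1}, {"x": 0, "y": 0, "z": 0, "wx": 0, "wy": 0, "wz": 0, "jaw": 1}, {"x": 0, "y": 0, "z": 0, "wx": 0, "wy": 0, "wz": 0, "jaw": 1}, {"x": 0, "y": 0, "z": -0.03, "wx": 0, "wy": 0, "wz": 0, "jaw": 1}, {"x": 0, "y": 0, "z": -0.035, "wx": 0, "wy": 0, "wz": 0, "jaw": 1}, {"x": -0.01, "y": 0, "z": -0.035, "wx": 0, "wy": 0, "wz": 0, "jaw": 1}, {"x": -0.035, "y": 0, "z": -0.02, "wx": 0, "wy": 0, "wz": 0, "jaw": 1}, {"x": -0.035, "y": 0, "z": 0, "wx": 0, "wy": 0, "wz": 0, "jaw": 1}, {"x": 0, "y": 0, "z": 0, "wx": 0, "wy": 0, "wz": 0, "jaw": 1}, {"x": 0, "y": 0, "z": 0, "wx": 0, "wy": 0, "wz": 0, "jaw": 1}]'

```text
t: 16.52
tcp_pos: [0.4753, -0.1, 0.2756]
eef_rot: [3.14, -0.002, 0.252]
contact_force: [1.3, -0.5, 0.6]
grip_width: -0.0001
gripper_force: 0.0
```

```bash
cat > g.py <<'E'
from fit import *
p=shot('wrist','w10.png'); print(manip.state()['tcp_pos'],fit(p,[.5328,.004,.51]))
c=proj(p,[.5586,-.077,.15]).astype(int);print(c)
x,y=max(c[0]-110,0),max(c[1]-80,0)
cv2.imwrite('pics/w10c.png',cv2.resize(p['pixels'][y:y+150,x:x+200],None,fx=4,fy=4,interpolation=cv2.INTER_CUBIC)[:,:,::-1])
E
python3 g.py
```

```text
[ 0.4759 -0.0997  0.2749] (array([0.5331, 0.0032, 0.5078]), np.float64(42.430153612579645), np.uint64(8251))
[313 114]
```

View pics/w10c.png

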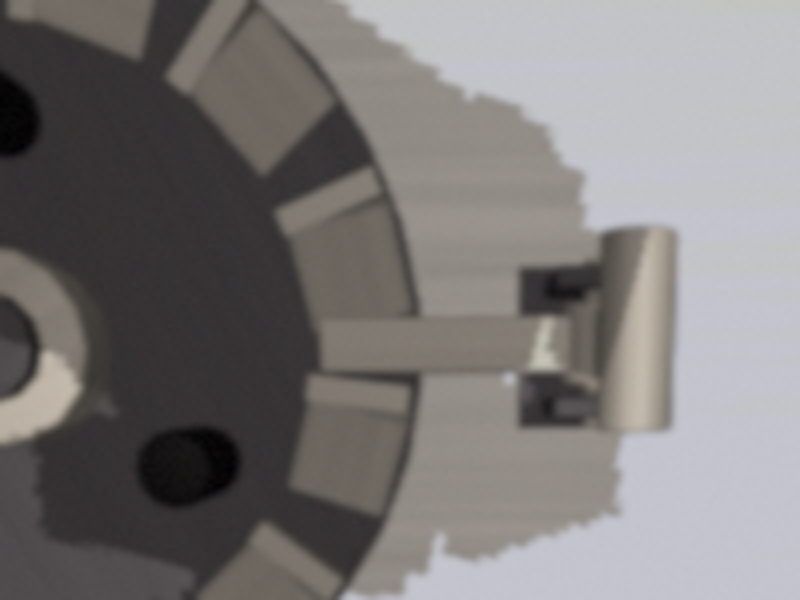

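The pawl is down: its arm at (440,344) lies just beside the next tooth wall at (360,390), with the bar at (639,330) over the bracket. I'll check the bar's distance numerically, then hand in.

```bash
cat > k.py <<'E'
from fit import *
p=shot('wrist'); x0,y0=203,34
m=lambda c,r,z: onz(p,[(y0+r/4)/480,(x0+c/4)/640],z)
e=np.array([-np.sin(PSI),np.cos(PSI)]); O=np.array([.533,.0033])
for n,c,r,z in(('bar',639,330,.2),('armend',320,344,.154),('bracket_in',520,345,.158)):
    q=m(c,r,z); print(n,q,'machine y',(q[:2]-O)@e)
f=finder.pinpoint('pawl_bar',p)+finder.pinpoint('pawl_nose',p)
for q in f: print(q['conf'],(onz(p,q['point'],.2)[:2]-O)@e)
E
python3 k.py
```

```text
bar [ 0.5633 -0.1076  0.2   ] machine y -0.11498310760019131
armend [ 0.5493 -0.0555  0.154 ] machine y -0.061012171941676886
bracket_in [ 0.5583 -0.0917  0.158 ] machine y -0.09828251621333181
0.63 -0.11313204729763388
0.74 -0.07075504356934874
```

```bash
python3 -c "
from station import order
print(order.close_job())"
```

```text
the job is handed in; nothing more can be done
None
```

The job is handed in: I tipped the pawl up, turned the wheel back one notch (camera fit −0.016 to 0.508 rad) and tipped the pawl down. The camera check shows it fully down in the next notch. My first lift, at about 5 s, slipped off the bar, so I repeated it 20 mm lower; the whole run took about 17 s.

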